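# Mount a small lamp in a tripod's splined spring socket and hold it pressed

### The job

Lift the square-bodied lamp out of the wooden rest block, turn it until the four fins of its foot line up with the cross-shaped socket on top of the small tripod, slide it in and push down against the spring until its round flange sits flush on the socket. Leave the round lamp, the glass and the bottle where they are. Finish while still holding the lamp pressed fully home, so that I can tighten the clamp screw: do not let go, because the spring would push it out again.

Things in the scene. Friction and masses are not known exactly. Their poses are not given: they have to be found in the camera images.
- lamp_center (a point): Centre of the square lamp, on its axis: 45 mm above its foot's bottom, 45 mm below its top; z up, 0.1 to 0.21 kg. Square body 26 x 26 mm, flat sides facing along x and y, from 17 mm below this point to the top; black, flat frosted white top. Grip two opposite flats, about 15 mm above this point (clear of the flange). Starts upright in either hole of the rest block, any yaw.
- lamp: The same lamp; origin at the bottom of its foot. Aluminium foot 22 mm long: four fins forming a + along the lamp's x and y, 24 mm across, 5 mm thick (lowest 4 mm tapered to 21 and 3.5 mm). Above it a round flange 36 mm across, 6 mm thick, underside 22 mm above the foot's bottom.
- socket_mouth (a point): Centre of the socket's mouth on the tripod's flat square aluminium hub (38 mm), 80 mm above the counter; z up. A + shaped well, slots along this frame's x and y, 27 mm across, 7 mm wide: the lamp fits at four yaws, 1 mm clearance a side; at a wrong yaw its foot stands on top. Home: flange on the hub, foot 22 mm below the mouth, lamp_center 23 mm above it.
- tripod: Small tabletop tripod, steel legs spread to 100 mm from its axis, all below 52 mm height, and a small clamp knob on one side of the hub; feet taped to the counter, it does not move. Origin on its axis at counter height; axes as the socket's.
- plate (a joint): Travel of the round steel spring plate at the bottom of the socket (its top 14 mm below the mouth at rest), in m: 0 at rest, growing as it is pushed down; 0.008 when the lamp is fully home. The spring pushes back with about 4 N at first and 11 N at home, more than the lamp's weight.
- rest: Wooden rest block, 70 (x) by 200 (y) by 35 mm tall, fixed to the counter; origin at the centre of its underside. Two round holes, 27 mm across and 28 mm deep, at y = -60 and +60 mm. The lamps stand in them with their flanges on the block's top, so each lamp's flange underside is 35 mm above the counter.
- round_lamp_center (a point): Centre of the round lamp (cylindrical, 27 mm across, domed top, 90 mm tall) in the other hole of the rest block, half-way up. Leave it alone.
- glass: Empty drinking glass, 68 mm across, 95 mm tall, standing on the counter; origin at the centre of its underside. Leave it alone.
- bottle: Closed plastic bottle, 50 mm across, 130 mm tall, standing on the counter; origin at the centre of its underside. Leave it alone.
Mind the look-alikes: they are no part of the job. What is shaped like the lamp but blue or pink is not meant.

How it is judged:
On the way, in this order (a step that is already met when the one before it is completed fails the run):
1. the square lamp is lifted out of the rest block, its foot clear of the hole (height (world z) of lamp above 0.04 m and contact force between the fingers and lamp above 1 N), for 0.1 s.
2. the lamp is fully home in the socket, the spring plate pressed down (z of lamp_center in the frame of socket_mouth below 0.0248 m and horizontal distance between lamp_center and socket_mouth below 0.005 m and angle between lamp_center's own z axis and vertical below 0.08 rad and (angle between the x axis of lamp_center and the x axis of socket_mouth, either way round below 0.15 rad or angle between the x axis of lamp_center and the y axis of socket_mouth, either way round below 0.15 rad) and value of joint plate above 0.0062 m), for 0.2 s.
At the end, for the whole second after the job is handed in: Square lamp in the socket: axis within 5 mm, tilt < 0.08 rad, fins along the slots within 0.15 rad, flange within 1.8 mm of the hub, spring plate pushed down > 6.2 mm, at rest; the gripper still bears on the lamp (> 3 N) and the lamp on the tripod (> 4 N) (all of step 2 and contact force between the fingers and lamp above 3 N and contact force between lamp and tripod above 4 N and linear speed of lamp below 0.02 m/s); the arm keeps its last pose, push and grip.
It fails at once if the round lamp was moved more than 25 mm or tipped (distance of round_lamp_center from where it was at the start of the episode above 0.025 m or angle between round_lamp_center's own z axis and vertical above 0.4 rad).
It fails at once if the glass was moved more than 25 mm or tipped (distance of glass from where it was at the start of the episode above 0.025 m or angle between glass's own z axis and vertical above 0.4 rad).
It fails at once if the bottle was moved more than 25 mm or tipped (distance of bottle from where it was at the start of the episode above 0.025 m or angle between bottle's own z axis and vertical above 0.4 rad).
It also fails if it takes over 48 s, if anything falls off the work surface, if the arm or the gripper's body presses on something with over 40 N, if the wrist force passes 120 N, or if a joint passes its speed limit or range.

### The arm

A 6-joint arm with a two-finger parallel gripper is mounted at the origin on the work surface. World frame = base frame: x ahead of the robot, y to its left, z up, the work surface at z = 0. Lengths are in m, angles in rad, forces in N, time in s.
With the tool pointing down it reaches from about 0.2 to 0.875 m from the base axis. Payload 3.4 kg.
Tool frame: the origin (TCP) lies midway between the tips of the shut fingers; the grasp point (between the pads) lies 19 mm behind it; y points along the fingers, x is the direction in which the jaws open and shut, and the axes are right-handed (so a half turn about y gives the same grasp; the last joint's range is limited). The gripper opens to 94 mm and grips with 3 to 60 N. Pads are 16 mm wide; open, the fingers measure 119 mm over their backs; the gripper's body (75 mm by 177 mm) begins 78 mm behind the grasp point.
Start: joints at [1.091, 0.276, 1.505, -0, 1.361, -0.121], TCP at [0.202, 0.538, 0.205] pointing down, gripper open.
Joint ranges: [-2.89, 2.89], [-0.75, 2.08], [0.22, 2.7], [-1.18, 4.32], [0.11, 2.71], [-2.7, 2.7]. Speed limits (rad/s): [2.57, 2.57, 3.14, 3.14, 3.14, 3.14].

### API

Orientations are given as a unit quaternion [w, x, y, z].
In Python, from cell import arm gives the robot as it stands.
- The arm moves only by the tool arm_command, never from a script. Its argument "moves" is a list of rows, each a list of 7 numbers: the shift along the tool's x, y, z in mm, then the turn, a rotation vector about the tool's x, y, z in rad, then the opening, from 0 (shut) to 1 (fully open). A call has 1 to 20 rows; each row shifts and turns the commanded pose from where the row before left it, along the tool's axes as they then stand; what a row does not reach is not made up. A row lasts 1/10 s, in which the tool goes at most 50 mm and 8.59 degrees, less where a joint would pass 70% of its speed; a pose out of reach is approached as far as the arm can. A call with a gripper value outside its range is refused whole. The fingers move at their own pace and stop on an object; "squeeze" is the grip in N (left out, the last holds). Time passes only in rows, so rows that do not move let the fingers close. It gives the time, the measured TCP pose, the force and the opening at its end, in the units of the state.
- arm.observe(): the state, without advancing time (a new reading comes with each control period).
- arm.snapshot(name): name is "scene" or "top"; returns (picture, depth): 400x640x3 uint8, red, green, blue; 400x640 float32, m along the optical axis (not along the pixel's ray), 0 where there is no reading.
- arm.camera_info(name): a dict with "mtx" (3x3 intrinsics, pixels), "R" (3x3) and "t" (3): a world point X has camera coordinates R X + t. Camera axes: x right, y down, z forward; pixel columns grow to the right and rows downward; lengths in m; the calibration is good to about 2 mm. A picture is of the moment at which its call begins. camera_info takes no time and is no camera call.
- arm.close_job(): hands the job in, once; it reports no verdict.
The state is a dict: "time": time; "joints": joint angles; "qvel": joint speeds; "effort": joint torques, N m; "tcp_pos": TCP position; "tool_rot": TCP orientation; "wrist_force": force on the tool from outside, world axes, zero at the start; "ft_torque": the same for the moment, N m; "width": finger opening in m.
Only numpy, scipy, OpenCV 4.12 (cv2) and the standard library are available. Lean on these libraries where they do the work, as an engineer would, in place of code of your own. Each camera call takes 0.05 s, during which the arm holds its last target.

## Working session

There is one attempt and no reset: what is moved stays moved. The work goes in short steps, Python scripts to look and compute and a tool call to move; the robot and the scene stay as the last step left them, time stands still between calls to the robot, and variables do not carry over. Pictures are saved under pics/ and viewed, and the job is handed in when it is done.

Besides the shell and the picture viewer there is one more tool, called after "Request:" as a command line: name --pt "numbers of a row" for each row, then --argument value for the rest. arm_command: Moves the arm, as the interface text tells. Its arguments: {"type":"object","properties":{"moves":{"type":"array","items":{"type":"array","items":{"type":"number"}}},"squeeze":{"type":"number"}},"required":["moves"]}

```bash
mkdir -p pics; python3 - <<'E'
from cell import arm
import cv2,numpy as np
for n in("scene","top"):
    p,d=arm.snapshot(n); cv2.imwrite(f"pics/{n}0.png",p[:,:,::-1]); np.savez(f"{n}0.npz",p=p,d=d)
    c=arm.camera_info(n); print(n,c)
print(arm.observe())
E
```

```text
scene {'mtx': array([[457.5895269 ,   0.        , 312.75080786],
       [  0.        , 457.5895269 , 198.92406202],
       [  0.        ,   0.        ,   1.        ]]), 'R': array([[-0.33931761,  0.94061372, -0.01045874],
       [ 0.63623258,  0.22129711, -0.7390776 ],
       [-0.69287204, -0.25743624, -0.6735391 ]]), 't': array([ 0.23977874, -0.36074674,  1.42737726])}
top {'mtx': array([[374.66514887,   0.        , 316.58255523],
       [  0.        , 374.66514887, 200.12046749],
       [  0.        ,   0.        ,   1.        ]]), 'R': array([[-0.0122856 , -0.99956393, -0.02685182],
       [-0.9964481 ,  0.01447579, -0.08295564],
       [ 0.08330816,  0.02573728, -0.99619142]]), 't': array([0.00515319, 0.67773856, 0.78312494])}
{'time': 0.1, 'joints': array([ 1.09101192e+00,  2.76548270e-01,  1.50598911e+00, -2.79436817e-05,
        1.36069926e+00, -1.21004622e-01]), 'qvel': array([-5.98249826e-04, -2.44305615e-04, -3.16123107e-03,  3.26364077e-04,
       -7.62140118e-05,  5.06753435e-04]), 'effort': array([ 1.47418446e-03, -4.05458272e+01, -2.37779206e+01,  7.04828161e-02,
        2.99030298e-02, -4.67732468e-05]), 'tcp_pos': array([0.20168458, 0.53793132, 0.20468877]), 'tool_rot': array([-0.58091011,  0.58146916,  0.40225359, -0.40327299]), 'wrist_force': array([0.65496816, 0.17003606, 0.25531465]), 'ft_torque': array([-0.04932855, -0.02148189,  0.02294705]), 'width': 0.09396346230299583}
```

View pics/scene0.png

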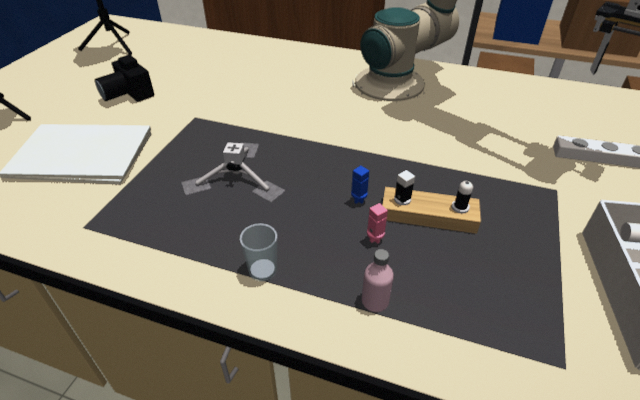

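View pics/top0.png

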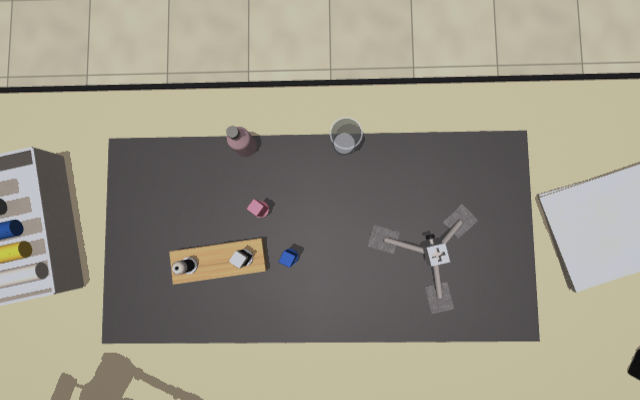

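The scene view shows the square black lamp with the white top in the block at (405,188); in the top view it is at (240,259). Candidates in the top view are the square white-topped lamp (240,259), the round lamp (182,267), a blue lamp (289,257) and a pink one (258,208). I choose (240,259) because it has a white square top and stands in the block. The tripod hub with its + is at top (438,254), scene (234,149). Next I'll crop in close and measure.

```bash
cat > h.py <<'E'
import numpy as np,cv2
from cell import arm
def ray(n,uv,z):
    c=arm.camera_info(n); R,t=c["R"],c["t"]; o=-R.T@t
    uv=np.atleast_2d(uv).astype(float)
    d=np.c_[uv,np.ones(len(uv))]@np.linalg.inv(c["mtx"]).T@R
    return o+d*((z-o[2])/d[:,2])[:,None]
def proj(n,X):
    c=arm.camera_info(n); q=np.atleast_2d(X)@c["R"].T+c["t"]; q=q@c["mtx"].T
    return q[:,:2]/q[:,2:]
def cloud(n,d):
    c=arm.camera_info(n); v,u=np.mgrid[:400,:640]
    P=np.stack([u,v,np.ones_like(u)],-1)@np.linalg.inv(c["mtx"]).T*d[...,None]
    return (P-c["t"])@c["R"]
E
python3 - <<'E'
from h import *
out=[]
for n,bx in(("top",[(215,235,60,50),(412,228,60,50)]),("scene",[(375,160,60,50),(205,125,60,50)])):
    f=np.load(f"{n}0.npz")
    P=cloud(n,f["d"])
    for (x,y,w,h) in bx:
        out.append(cv2.resize(f["p"][y:y+h,x:x+w,::-1],(400,300),interpolation=cv2.INTER_CUBIC if 0 else cv2.INTER_NEAREST)[:300])
    for (x,y,w,h),z in zip(bx,(.103,.08)):
        g=f["p"].astype(int); m=(g.min(2)>140)&(g.max(2)-g.min(2)<40)
        mm=np.zeros((400,640),np.uint8); mm[y:y+h,x:x+w]=m[y:y+h,x:x+w]
        k,l,s,c=cv2.connectedComponentsWithStats(mm)
        for i in range(1,k):
            if s[i,4]<20: continue
            cn=max(cv2.findContours((l==i).astype(np.uint8),0,2)[0],key=cv2.contourArea)
            Z=P[l==i][:,2]
            # rectify to world plane
            yy,xx=np.nonzero(l==i); W=ray(n,np.c_[xx,yy],z)[:,:2]
            r=cv2.minAreaRect((W*1000).astype(np.float32))
            print(n,s[i],"ctr px",c[i],"depth z",np.round(np.percentile(Z,[5,50,95]),3),"mean",W.mean(0).round(4),"rect mm",r)
cv2.imwrite("pics/crop0.png",np.vstack([np.hstack(out[:2]),np.hstack(out[2:])]))
E
```

```text
top [229 251  17  17 171] ctr px [236.94152047 259.14619883] depth z [0.101 0.104 0.106] mean [0.5582 0.151 ] rect mm ((558.2816772460938, 151.00054931640625), (25.18531608581543, 25.138456344604492), 56.33372116088867)
top [427 228  30  50 415] ctr px [438.92771084 253.8626506 ] depth z [0.03  0.08  0.083] mean [ 0.5628 -0.247 ] rect mm ((569.2906494140625, -246.8158416748047), (47.958194732666016, 103.84992218017578), 75.37263488769531)
top [412 246  11   6  33] ctr px [417.         248.81818182] depth z [0.037 0.042 0.048] mean [ 0.5732 -0.204 ] rect mm ((573.208251953125, -203.86712646484375), (21.516620635986328, 5.463933944702148), 73.31855010986328)
scene [398 170  17  12 115] ctr px [406.10434783 175.1826087 ] depth z [0.101 0.104 0.105] mean [0.5584 0.1499] rect mm ((558.3729248046875, 149.91770935058594), (27.14471435546875, 27.142059326171875), 54.91360855102539)
scene [223 142  21  12 154] ctr px [232.84415584 147.5974026 ] depth z [0.079 0.081 0.084] mean [ 0.5607 -0.2464] rect mm ((560.4492797851562, -246.5631866455078), (40.76031494140625, 39.088653564453125), 11.127737045288086)
scene [242 163  14  12  50] ctr px [247.98 169.16] depth z [0.031 0.037 0.046] mean [ 0.6209 -0.179 ] rect mm ((619.821533203125, -180.08921813964844), (50.137935638427734, 6.926373481750488), 55.886775970458984)
scene [206 164  18  11  47] ctr px [214.95744681 169.29787234] depth z [0.026 0.034 0.043] mean [ 0.6448 -0.2463] rect mm ((644.5540161132812, -246.0457305908203), (6.949566841125488, 46.341400146484375), 71.58124542236328)
```

View pics/crop0.png

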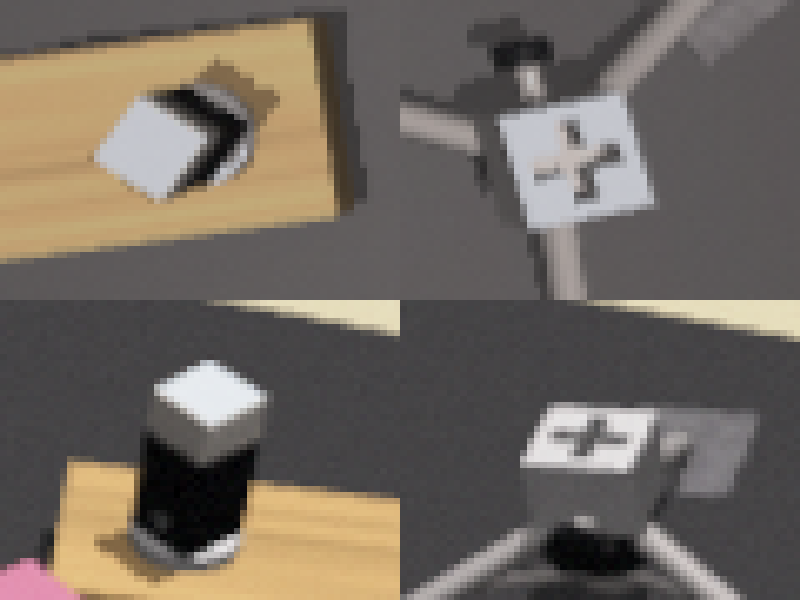

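```bash
python3 - <<'E'
from h import *
from scipy.spatial.transform import Rotation as Ro
o=arm.observe(); q=o["tool_rot"]; print(Ro.from_quat(np.r_[q[1:],q[0]]).as_matrix().round(4))
for n in("top","scene"):
    f=np.load(f"{n}0.npz"); P=cloud(n,f["d"]); g=f["p"].astype(int)
    # everything taller than 60mm on the mat: list
    b=(220,420,240,275) if 0 else None
    m=(P[...,2]>.068)&(P[...,2]<.092)&(np.hypot(P[...,0]-.562,P[...,1]+.247)<.035)&(g.min(2)>110)
    l,s=cv2.connectedComponentsWithStats(m.astype(np.uint8))[1:3]; i=1+np.argmax(s[1:,4])
    yy,xx=np.nonzero(l==i); W=ray(n,np.c_[xx,yy],.08)
    print(n,"hub z",np.median(P[l==i][:,2]),cv2.minAreaRect((W[:,:2]*1000).astype(np.float32)))
    # socket + dark pixels : inside hub hull
    hull=cv2.convexHull(np.c_[xx,yy].astype(np.int32)); hm=np.zeros((400,640),np.uint8); cv2.fillConvexPoly(hm,hull,1); hm=cv2.erode(hm,np.ones((3,3)))
    gr=g.mean(2); print(hm.sum())
    hubv=np.median(gr[hm>0]); w=np.clip(hubv-gr-15,0,None)*hm
    ys,xs=np.nonzero(w>0); W=ray(n,np.c_[xs,ys],.08)[:,:2]; ww=w[ys,xs]
    c=(W*ww[:,None]).sum(0)/ww.sum(); a=np.arctan2(*(W-c).T[::-1]); r2=((W-c)**2).sum(1)
    print("plus centre",c.round(4),"yaw mod90",np.degrees(np.angle((ww*r2*np.exp(4j*a)).sum())/4))
    # hub edges sub-pixel centre/yaw
    yy,xx=np.nonzero(hm); W=ray(n,np.c_[xx,yy],.08)[:,:2]; c=W.mean(0); d=W-c;a=np.arctan2(d[:,1],d[:,0])
    print("hub ctr",c.round(4),"yaw", np.degrees(np.angle(-((d**2).sum(1)**2*np.exp(4j*a)).sum())/4))
# other objects
f=np.load("top0.npz");P=cloud("top",f["d"]);m=((P[...,2]>.03)).astype(np.uint8)
k,l,s,c=cv2.connectedComponentsWithStats(m)
for i in range(1,k):
    if s[i,4]>40:
        Q=P[l==i]; t=Q[Q[:,2]>np.percentile(Q[:,2],97)-.01]; print(c[i].round(),s[i,4],"zmax",np.percentile(Q[:,2],97).round(3),"ctr top",t.mean(0).round(3))
E
```

```text
[[ 3.511e-01 -7.000e-04 -9.363e-01]
 [ 9.363e-01 -1.500e-03  3.511e-01]
 [-1.600e-03 -1.000e+00  2.000e-04]]
top hub z 0.08041847730682083 ((561.7990112304688, -244.5057373046875), (39.15840148925781, 38.04218292236328), 12.309825897216797)
325
plus centre [ 0.5608 -0.2478] yaw mod90 13.943514079515353
hub ctr [ 0.5614 -0.2445] yaw 12.993270097643446
scene hub z 0.08107195018341834 ((560.904296875, -246.1773681640625), (41.6038703918457, 40.2132453918457), 10.331212997436523)
146
plus centre [ 0.5602 -0.2464] yaw mod90 10.618079748822852
hub ctr [ 0.5608 -0.2463] yaw 9.429115565291337
[346. 133.] 648 zmax 0.097 ctr top [ 0.806 -0.065  0.106]
[240. 140.] 622 zmax 0.132 ctr top [0.795 0.147 0.162]
[ 43. 227.] 4786 zmax 0.092 ctr top [0.635 0.552 0.101]
[  3. 207.] 92 zmax 0.072 ctr top [0.668 0.659 0.067]
[257. 208.] 243 zmax 0.093 ctr top [0.659 0.117 0.095]
[ 10. 229.] 378 zmax 0.08 ctr top [0.623 0.629 0.087]
[433. 253.] 808 zmax 0.083 ctr top [ 0.562 -0.24   0.093]
[217. 261.] 3107 zmax 0.104 ctr top [0.554 0.188 0.133]
[ 15. 252.] 540 zmax 0.09 ctr top [0.576 0.616 0.088]
[288. 258.] 225 zmax 0.093 ctr top [0.557 0.055 0.095]
```

Lamp top measured at z≈0.103, (0.558, 0.1505), 25-27 mm square, yaw ≈55.6°. Hub at z≈0.080, (0.561, -0.246), yaw ≈11.5°, size ≈39 mm. All of these match the description. The crop confirms a black square body with a white top, so I'll move above it.

Request:
arm_command --pt "0 0 0 0 0.121 0 1" --pt "0 0 0 0 0.121 0 1" --pt "-8.4 0 -36.6 0 0 0 1" --pt "-8.4 0 -36.6 0 0 0 1" --pt "-8.4 0 -36.6 0 0 0 1" --pt "-8.4 0 -36.6 0 0 0 1" --pt "-8.4 0 -36.6 0 0 0 1" --pt "-8.4 0 -36.6 0 0 0 1" --pt "-8.4 0 -36.6 0 0 0 1" --pt "-8.4 0 -36.6 0 0 0 1" --pt "-8.4 0 -36.6 0 0 0 1" --pt "-8.4 0 -36.6 0 0 0 1" --pt "-8.4 0 -36.6 0 0 0 1" --pt "-8.4 0 -36.6 0 0 0 1" --pt "-8.4 0 -36.6 0 0 0 1" --pt "-8.4 0 -36.6 0 0 0 1" --pt "0 0 0 0 0 0 1" --pt "0 0 0 0 0 0 1"

```text
time: 1.9
tcp_pos: [0.5579, 0.1512, 0.2047]
tool_rot: [0.626, -0.625, -0.329, 0.33]
wrist_force: [-0.2, 0.1, 0.6]
width: 0.0938
```

```bash
cat >> h.py <<'E'
from scipy.spatial.transform import Rotation as Ro
def rot(o): q=o["tool_rot"]; return Ro.from_quat(np.r_[q[1:],q[0]]).as_matrix()
def to(goal,yaw):
    o=arm.observe(); M=rot(o); y=np.degrees(np.arctan2(M[1,0],M[0,0]))
    print("t",o["time"],"tcp",o["tcp_pos"].round(4),"yaw",y.round(2),"w",o["width"],"F",o["wrist_force"].round(2),"q",o["joints"].round(2))
    print("down axis",M[:,1].round(4))
    print("shift tool mm (before turn)",(M.T@(np.array(goal)-o["tcp_pos"])*1000).round(1),"turn about y rad",np.radians(y-yaw).round(4))
    a=np.radians(yaw);N=np.c_[[np.cos(a),np.sin(a),0],[0,0,-1],[-np.sin(a),np.cos(a),0]]
    print("shift after turn",(N.T@(np.array(goal)-o["tcp_pos"])*1000).round(1))
E
python3 - <<'E'
from h import *
to([.5583,.1505,.054],55.6)
for n in("scene","top"):
    p,d=arm.snapshot(n); cv2.imwrite(f"pics/{n}1.png",p[:,:,::-1])
E
```

```text
t 1.9 tcp [0.5579 0.1512 0.2047] yaw 55.47 w 0.09376481505719608 F [-0.22  0.12  0.64] q [ 0.14  0.28  1.5   0.    1.36 -0.82]
down axis [-1.9e-03  4.0e-04 -1.0e+00]
shift tool mm (before turn) [ -0.3 150.7  -1. ] turn about y rad -0.0022
shift after turn [ -0.4 150.7  -0.7]
```

View pics/scene1.png

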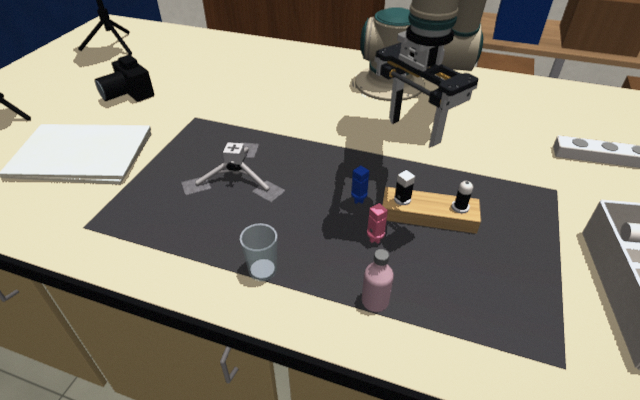

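The gripper sits open above the lamp, with fingertips at about (395,122) and (438,143), straddling it. Descending in two steps.

Request:
arm_command --pt "-0.4 25 -0.7 0 0 0 1" --pt "0 25 0 0 0 0 1" --pt "0 25 0 0 0 0 1" --pt "0 20 0 0 0 0 1" --pt "0 0 0 0 0 0 1"

```text
time: 2.5
tcp_pos: [0.5551, 0.1519, 0.1079]
tool_rot: [0.626, -0.624, -0.328, 0.332]
wrist_force: [0.1, -0.2, 0.2]
width: 0.094
```

```bash
python3 - <<'E'
from h import *
to([.5583,.1505,.054],55.6)
print(proj("scene",arm.observe()["tcp_pos"]),proj("top",arm.observe()["tcp_pos"]))
a=[]
for n in("scene","top"):
    p,d=arm.snapshot(n); a.append(p)
cv2.imwrite("pics/c2.png",np.hstack([cv2.resize(a[0][90:240,330:490,::-1],(400,375)),cv2.resize(a[1][190:340,160:320,::-1],(400,375))]))
E
```

```text
t 2.5 tcp [0.5551 0.1519 0.1079] yaw 55.69 w 0.09397617530838068 F [ 0.1  -0.18  0.19] q [ 0.15  0.35  1.65  0.    1.15 -0.83]
down axis [-6.4e-03 -6.0e-04 -1.0e+00]
shift tool mm (before turn) [ 0.8 53.9 -3.7] turn about y rad 0.0015
shift after turn [ 0.6 53.9 -3.4]
[[407.7144917  172.51787447]] [[235.82791331 260.9606936 ]]
```

View pics/c2.png

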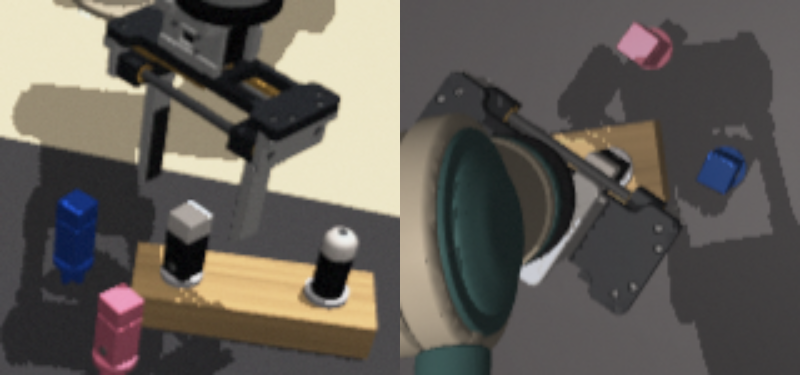

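The scene crop shows the open fingers astride the lamp, above it, with clear space beside them. The pose is 3 mm off, so I'll let it settle and re-measure.

Request:
arm_command --pt "0 0 0 0 0 0 1" --pt "0 0 0 0 0 0 1"

```text
time: 2.8
tcp_pos: [0.5593, 0.1515, 0.1119]
tool_rot: [-0.625, 0.626, 0.331, -0.329]
wrist_force: [0.5, 0.2, -0.6]
width: 0.0943
```

```bash
cat >> h.py <<'E'
def tilt():
    M=rot(arm.observe()); print("tilt fix rotvec tool", (M.T@np.cross(M[:,1],[0,0,-1])).round(4))
E
python3 - <<'E'
from h import *
to([.5583,.1505,.054],55.6);tilt()
E
```

```text
t 2.8 tcp [0.5593 0.1515 0.1119] yaw 55.6 w 0.09425745551083937 F [ 0.51  0.2  -0.55] q [ 0.14  0.35  1.64  0.    1.15 -0.83]
down axis [ 2.7e-03  5.0e-04 -1.0e+00]
shift tool mm (before turn) [-1.5 57.9  0.4] turn about y rad 0.0001
shift after turn [-1.4 57.9  0.2]
tilt fix rotvec tool [0.0019 0.     0.002 ]
```

It was just oscillating. Continuing down with smoother steps.

Request:
arm_command --pt "-0.4 10 -0.4 0 0 0 1" --pt "-0.4 15 0 0 0 0 1" --pt "0 15 0 0 0 0 1" --pt "0 10 0 0 0 0 1" --pt "0 5 0 0 0 0 1" --pt "0 0 0 0 0 0 1" --pt "0 0 0 0 0 0 1" --pt "0 0 0 0 0 0 1"

```text
time: 3.6
tcp_pos: [0.5589, 0.1502, 0.0561]
tool_rot: [-0.625, 0.626, 0.33, -0.329]
wrist_force: [0.1, -0.6, 0.8]
width: 0.0938
```

```bash
python3 - <<'E'
from h import *
to([.5583,.1505,.054],55.6);tilt()
E
```

```text
t 3.6 tcp [0.5589 0.1502 0.0561] yaw 55.58 w 0.09381689043168637 F [ 0.09 -0.64  0.78] q [ 0.14  0.4   1.72  0.    1.02 -0.83]
down axis [ 1.4e-03  3.0e-04 -1.0e+00]
shift tool mm (before turn) [-0.1  2.1  0.7] turn about y rad -0.0004
shift after turn [-0.1  2.1  0.7]
tilt fix rotvec tool [ 0.001 -0.     0.001]
```

Request:
arm_command --pt "0 1 0.4 0 0 0 0.6" --pt "0 0 0 0 0 0 0.4" --pt "0 0 0 0 0 0 0.3" --pt "0 0 0 0 0 0 0.2" --pt "0 0 0 0 0 0 0.1" --pt "0 0 0 0 0 0 0" --pt "0 0 0 0 0 0 0" --pt "0 0 0 0 0 0 0" --squeeze 35

```text
time: 4.4
tcp_pos: [0.5581, 0.1504, 0.0545]
tool_rot: [0.626, -0.626, -0.33, 0.33]
wrist_force: [0.5, 0.2, 0.3]
width: 0.0337
```

```bash
python3 - <<'E'
from h import *
to([.5583,.1505,.054],55.6);tilt()
E
```

```text
t 4.4 tcp [0.5581 0.1504 0.0545] yaw 55.57 w 0.03374004990338032 F [0.51 0.25 0.25] q [ 0.14  0.4   1.72  0.    1.02 -0.83]
down axis [ 1.e-04  1.e-04 -1.e+00]
shift tool mm (before turn) [ 0.3  0.5 -0.1] turn about y rad -0.0004
shift after turn [ 0.3  0.5 -0.1]
tilt fix rotvec tool [-0.     -0.      0.0001]
```

Request:
arm_command --pt "0 0 0 0 0 0 0" --pt "0 0 0 0 0 0 0" --pt "0 0 0 0 0 0 0" --pt "0 0 0 0 0 0 0"

```text
time: 4.8
tcp_pos: [0.5581, 0.1504, 0.0545]
tool_rot: [0.626, -0.626, -0.33, 0.33]
wrist_force: [0.0, -0.1, -0.1]
width: 0.0254
```

Gripped: the width matches the 26 mm body. Lifting straight up.

Request:
arm_command --pt "0 -5 0 0 0 0 0" --pt "0 -12 0 0 0 0 0" --pt "0 -20 0 0 0 0 0" --pt "0 -20 0 0 0 0 0" --pt "0 -20 0 0 0 0 0" --pt "0 -18 0 0 0 0 0" --pt "0 -10 0 0 0 0 0" --pt "0 -5 0 0 0 0 0" --pt "0 0 0 0 0 0 0" --pt "0 0 0 0 0 0 0"

```text
time: 5.8
tcp_pos: [0.5574, 0.1503, 0.1638]
tool_rot: [0.626, -0.625, -0.329, 0.33]
wrist_force: [0.4, -0.6, -1.4]
width: 0.0263
```

```bash
python3 - <<'E'
from h import *
to([.561,-.246,.170],11.5);tilt()
a=[]
for n in("scene","top"):
    p,d=arm.snapshot(n); a.append(p)
cv2.imwrite("pics/c3.png",np.hstack([cv2.resize(a[0][70:220,330:490,::-1],(400,375)),cv2.resize(a[1][190:340,160:320,::-1],(400,375))]))
E
```

```text
t 5.8 tcp [0.5574 0.1503 0.1638] yaw 55.58 w 0.026283528812597514 F [ 0.35 -0.59 -1.43] q [ 0.14  0.31  1.57  0.    1.27 -0.83]
down axis [-1.4e-03 -1.0e-04 -1.0e+00]
shift tool mm (before turn) [-324.9   -6.2 -226.9] turn about y rad 0.7693
shift after turn [ -75.5   -6.2 -389. ]
tilt fix rotvec tool [-0.0011 -0.     -0.0009]
```

View pics/c3.png

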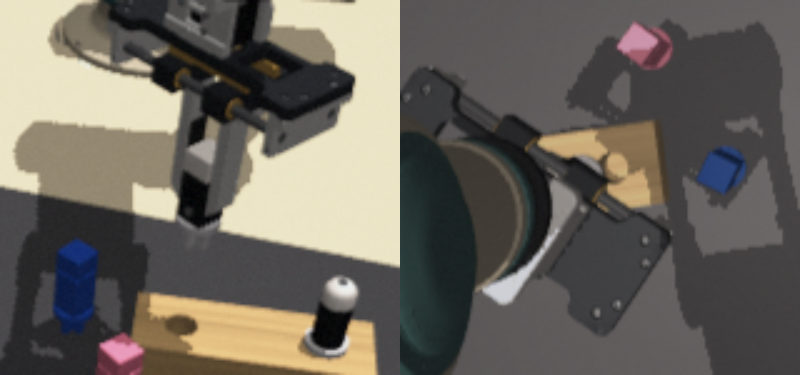

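The lamp is held upright and clear of the block, and the empty hole is visible at crop (180,325). Now turning and carrying it to a point above the socket.

Request:
arm_command --pt "0 0 0 0 0.128 0 0" --pt "0 0 0 0 0.128 0 0" --pt "0 0 0 0 0.128 0 0" --pt "0 0 0 0 0.128 0 0" --pt "0 0 0 0 0.128 0 0" --pt "0 0 0 0 0.129 0 0" --pt "-3 0 -15 0 0 0 0" --pt "-5 0 -25 0 0 0 0" --pt "-6 0 -32 0 0 0 0" --pt "-7 0 -35 0 0 0 0" --pt "-7 0 -35 0 0 0 0" --pt "-7 0 -35 0 0 0 0" --pt "-7 0 -35 0 0 0 0" --pt "-7 0 -35 0 0 0 0" --pt "-7 0 -35 0 0 0 0" --pt "-6 0 -35 0 0 0 0" --pt "-6 -1 -32 0 0 0 0" --pt "-4 -2 -24 0 0 0 0" --pt "-3 -2 -16 0 0 0 0" --pt "0 0 0 0 0 0 0"

```text
time: 7.9
tcp_pos: [0.5618, -0.2483, 0.1691]
tool_rot: [-0.703, 0.704, 0.07, -0.071]
wrist_force: [0.7, 0.2, -1.1]
width: 0.0258
```

Request:
arm_command --pt "0 0 0 0 0 0 0" --pt "0 0 0 0 0 0 0" --pt "0 0 0 0 0 0 0"

```text
time: 8.2
tcp_pos: [0.5621, -0.2444, 0.1695]
tool_rot: [0.704, -0.703, -0.072, 0.072]
wrist_force: [-0.6, 0.4, -1.8]
width: 0.0259
```

```bash
python3 - <<'E'
from h import *
to([.561,-.246,.141],11.5);tilt()
a=[]
for n in("scene","top"):
    p,d=arm.snapshot(n); a.append(p); np.savez(f"{n}4.npz",p=p,d=d)
cv2.imwrite("pics/c4.png",np.hstack([cv2.resize(a[0][80:230,160:320,::-1],(400,375)),cv2.resize(a[1][180:330,360:520,::-1],(400,375))]))
E
```

```text
t 8.2 tcp [ 0.5621 -0.2444  0.1695] yaw 11.62 w 0.02588661202365148 F [-0.58  0.41 -1.84] q [-0.52  0.35  1.48  0.    1.31 -0.73]
down axis [-2.e-04  6.e-04 -1.e+00]
shift tool mm (before turn) [-1.4 28.5 -1.4] turn about y rad 0.0022
shift after turn [-1.4 28.5 -1.3]
tilt fix rotvec tool [-0.0006  0.     -0.0001]
```

View pics/c4.png

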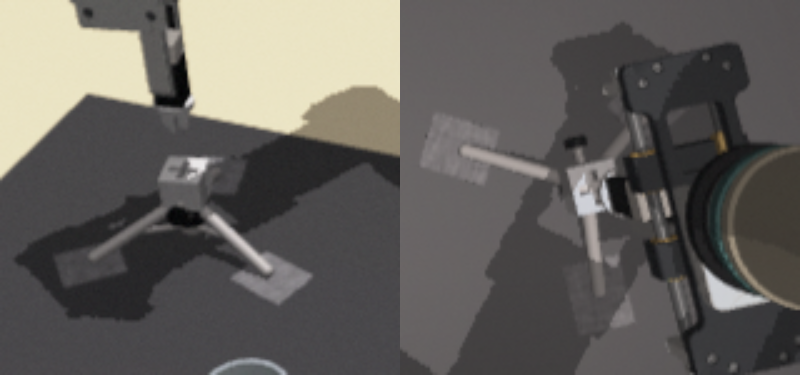

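```bash
python3 - <<'E'
from h import *
def quad(n,box,z):
    f=np.load(f"{n}0.npz"); x,y,w,h=box; s=10
    g=cv2.cvtColor(f["p"],cv2.COLOR_RGB2GRAY)[y:y+h,x:x+w]
    G=cv2.resize(g,None,fx=s,fy=s,interpolation=cv2.INTER_CUBIC)
    for th in (165,180,195):
        m=cv2.morphologyEx((G>th).astype(np.uint8),cv2.MORPH_OPEN,np.ones((75,75)) if n=="top" else np.ones((35,35)))
        m=cv2.morphologyEx(m,cv2.MORPH_CLOSE,np.ones((5,5)))
        cs=cv2.findContours(m,0,cv2.CHAIN_APPROX_NONE)[0]
        if not cs: print("none");continue
        c=max(cs,key=cv2.contourArea)[:,0]
        hull=cv2.convexHull(c)[:,0]
        W=ray(n,(hull+.5)/s-.5+[x,y],z)[:,:2]*1000
        r=cv2.minAreaRect(W.astype(np.float32)); M=cv2.moments(W.astype(np.float32).reshape(-1,1,2))
        print(n,z,th,np.round(r[0],1),np.round(r[1],1),round(r[2]%90,1),"centroid",round(M["m10"]/M["m00"],1),round(M["m01"]/M["m00"],1))
quad("top",(423,238,32,32),.08); quad("scene",(215,134,40,30),.08)
quad("top",(222,244,32,30),.103); quad("scene",(390,163,32,24),.103)
for n,b in(("top",(423,238,32,32)),("scene",(215,134,40,30))):
    x,y,w,h=b; print(cv2.cvtColor(np.load(f"{n}0.npz")["p"],cv2.COLOR_RGB2GRAY)[y+4:y+h-4,x+2:x+30])
E
```

```text
none
none
none
scene 0.08 165 [ 573.4 -254.6] [17.9 14.1] 27.4 centroid 573.4 -254.6
scene 0.08 180 [ 573.6 -254.5] [16.6 13.2] 27.5 centroid 573.6 -254.5
scene 0.08 195 [ 546.7 -238.4] [14.5  7.8] 26.5 centroid 546.7 -238.4
top 0.103 165 [558.7 152.2] [23.2 21.8] 89.4 centroid 558.6 152.3
top 0.103 180 [558.3 151.4] [20.8 19.5] 89.4 centroid 558.2 151.4
top 0.103 195 [558.4 150.9] [17.7 16.6] 89.4 centroid 558.4 150.8
scene 0.103 165 [558.2 149.8] [27.  26.3] 56.0 centroid 558.4 150.0
scene 0.103 180 [558.1 149.8] [26.2 25.4] 55.8 centroid 558.3 150.0
scene 0.103 195 [558.1 149.8] [25.1 24.8] 57.8 centroid 558.2 150.0
[[ 64  64  64  65  66 137 178 171 112  69  64  64  64  64  63  67  79 117
  132 147 151 134 101  91  90  89  90  90]
 [ 65  65  65  64  61 127 146 161 120  70  64  64  64  65  70  82  98 122
  150 165 155 108  90  90  89  89  90  89]
 [ 66  65  65  64  65 102  94 114  95  68  65  96  98 116 136 147 160 177
  196 198 163  93  90  90  90  88  89  89]
 [ 65  65  64  64  65  67  86 109 103 135 137 159 161 177 196 198 198 197
  198 199 170 100  89  91  89  90  89  89]
 [ 67
[... 4210 characters left out ...]
 68  69  69  68  69  70  80  85  85  87  84  85  87  88  85  88  87  85
   86  88  84  84  82  81  80  80  84  79]
 [ 71  69  68  68  69  66  74  87  83  86  87  86  87  88  83  86  85  83
   85  85  87  86  90  83  80  83  82  77]
 [ 68  69  71  70  70  70  74  84  84  85  86  86  89  89  85  87  86  88
   82  85  87  87  89  83  81  81  82  71]
 [ 67  67  67  69  68  69  73  82  84  86  85  88  85  87  85  86  84  85
   86  86  84  88  87  84  81  82  78  56]
 [ 68  69  69  69  68  68  71  84  85  84  88  88  86  85  86  85  86  85
   88  87  86  88  88  86  83  82  62  43]
 [ 68  68  70  67  68  71  69  81  84  88  88  87  87  88  88  85  85  87
   86  90  86  87  87  86  81  79  51  53]]
```

```bash
python3 - <<'E'
from h import *
def edges(n,c0,yaw,z,half,lo,hi,latmax,th,k=0):
    g=cv2.cvtColor(np.load(f"{n}{k}.npz")["p"],cv2.COLOR_RGB2GRAY).astype(np.float32)
    r=np.arange(lo,hi,.1); res=[]
    for s in range(4):
        a=np.radians(yaw+90*s); N=np.array([np.cos(a),np.sin(a)]); T=np.array([-N[1],N[0]]); pts=[]
        for t in np.arange(-latmax,latmax+.1,1.):
            X=(np.array(c0)*1000+r[:,None]*N+t*T)/1000
            uv=proj(n,np.c_[X,np.full(len(r),z)]).astype(np.float32)
            v=cv2.remap(g,uv[:,0],uv[:,1],cv2.INTER_LINEAR).ravel()
            i=np.nonzero((v[:-1]>th)&(v[1:]<=th))[0]
            if len(i): pts.append((t,r[i[-1]]))
        p=np.array(pts)
        if len(p)<5: res.append((np.nan,np.nan));continue
        f=np.polyfit(p[:,0],p[:,1],1)
        for _ in range(3):
            e=abs(p[:,1]-np.polyval(f,p[:,0])); f=np.polyfit(*p[e<max(.5,1.5*np.median(e))].T,1)
        res.append((f[1],-np.degrees(np.arctan(f[0]))*-1)); 
    d=[x[0] for x in res]; a=np.radians(yaw)
    off=np.array([(d[0]-d[2])/2,(d[1]-d[3])/2]); R=np.array([[np.cos(a),-np.sin(a)],[np.sin(a),np.cos(a)]])
    c=np.array(c0)*1000+R@off
    print(n,"dist",np.round(d,1),"slopes",np.round([x[1] for x in res],1),"centre",c.round(1),"size",round(d[0]+d[2],1),round(d[1]+d[3],1))
for yaw in (11.5,):
    for th in (130,150): edges("top",(.561,-.2455),yaw,.08,19,14,24,12,th); edges("scene",(.561,-.2455),yaw,.08,19,14,24,12,th)
for th in(120,150): edges("top",(.5583,.1505),55.6,.103,13,9,17,7,th);edges("scene",(.5583,.1505),55.6,.103,13,9,17,7,th+40)
E
```

```text
top dist [20.4 19.5 18.7 19.1] slopes [-0.4 -0.9 -1.  -0.7] centre [ 561.8 -245.1] size 39.0 38.6
scene dist [20.  19.3 21.3 20.6] slopes [ 0.1 -0.3 -2.4 -1.1] centre [ 560.5 -246.3] size 41.2 40.0
top dist [19.7 19.  18.1 18.5] slopes [-0.3 -1.2 -1.5 -0.9] centre [ 561.8 -245.1] size 37.8 37.5
scene dist [18.9 18.7 20.4 20.2] slopes [-0.8 -0.5 -3.7 -0.9] centre [ 560.4 -246.4] size 39.3 38.8
top dist [ nan  nan 12.8 12.9] slopes [ nan  nan -0.6 -1.1] centre [nan nan] size nan nan
scene dist [12.9 12.7 13.6 13.4] slopes [-1.3 -0.2 -2.5 -0.2] centre [558.4 150. ] size 26.5 26.1
top dist [ nan  nan 12.2 12.1] slopes [ nan  nan -0.1 -1. ] centre [nan nan] size nan nan
scene dist [11.9 11.8 12.8 12.4] slopes [-1.2 -0.8 -2.6  0.1] centre [558.3 149.9] size 24.6 24.2
```

Edge fits from both views put the hub centre at about (561.1, -245.7) and its yaw at about 12.3°. The views disagree by about 1.3 mm. Lowering to 8 mm above the mouth.

Request:
arm_command --pt "0 5 0 0 -0.01 0 0" --pt "0 10 0 0 0 0 0" --pt "0 12 0 0 0 0 0" --pt "0 8 0 0 0 0 0" --pt "0 4 0 0 0 0 0" --pt "0 0 0 0 0 0 0" --pt "0 0 0 0 0 0 0" --pt "0 0 0 0 0 0 0" --pt "0 0 0 0 0 0 0"

```text
time: 9.2
tcp_pos: [0.5625, -0.246, 0.1309]
tool_rot: [-0.703, 0.703, 0.075, -0.074]
wrist_force: [0.5, -0.3, -1.8]
width: 0.0259
```

```bash
python3 - <<'E'
from h import *
to([.5611,-.2457,.1215],12.3);tilt()
a=[]
for n in("scene","top"):
    p,d=arm.snapshot(n); a.append(p); np.savez(f"{n}5.npz",p=p,d=d)
to([.5611,-.2457,.1215],12.3)
cv2.imwrite("pics/c5.png",np.hstack([cv2.resize(a[0][100:175,195:275,::-1],(400,375)),cv2.resize(a[1][215:290,400:480,::-1],(400,375))]))
E
```

```text
t 9.2 tcp [ 0.5625 -0.246   0.1309] yaw 12.09 w 0.025866801941915023 F [ 0.47 -0.26 -1.79] q [-0.53  0.38  1.54  0.    1.22 -0.74]
down axis [ 9.e-04 -4.e-04 -1.e+00]
shift tool mm (before turn) [-1.3  9.4  0.6] turn about y rad -0.0037
shift after turn [-1.3  9.4  0.6]
tilt fix rotvec tool [ 0.0006 -0.      0.0008]
t 9.3 tcp [ 0.5624 -0.2459  0.1308] yaw 12.09 w 0.026039504712318876 F [-0.67  0.22 -1.22] q [-0.53  0.38  1.54  0.    1.22 -0.74]
down axis [ 7.e-04 -3.e-04 -1.e+00]
shift tool mm (before turn) [-1.2  9.3  0.4] turn about y rad -0.0037
shift after turn [-1.2  9.3  0.4]
```

View pics/c5.png

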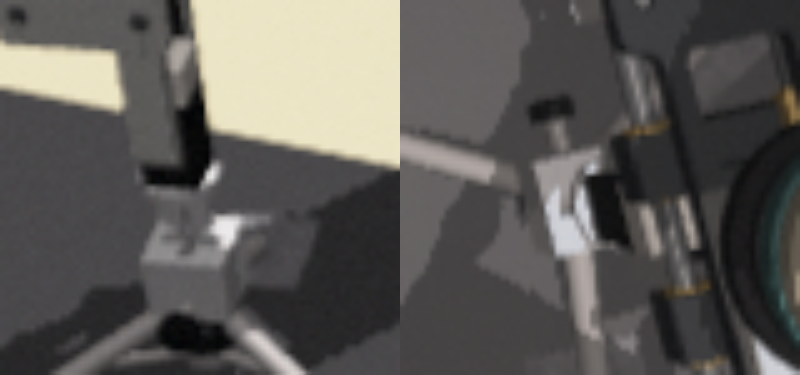

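The lamp's foot hangs just over the + at scene crop (185,225). Correcting by about 1 mm, then lowering slowly past the mouth while watching the force.

Request:
arm_command --pt "-0.6 0 0.2 0 -0.004 0 0" --pt "-0.6 2 0.2 0 0 0 0" --pt "0 2 0 0 0 0 0" --pt "0 2 0 0 0 0 0" --pt "0 2 0 0 0 0 0" --pt "0 2 0 0 0 0 0" --pt "0 2 0 0 0 0 0" --pt "0 0 0 0 0 0 0" --pt "0 0 0 0 0 0 0"

```text
time: 10.2
tcp_pos: [0.561, -0.2456, 0.1184]
tool_rot: [0.703, -0.703, -0.076, 0.076]
wrist_force: [-0.9, 0.7, -1.5]
width: 0.0258
```

```bash
python3 - <<'E'
from h import *
to([.5611,-.2457,.1215],12.3);tilt();print(arm.observe()["ft_torque"])
E
```

```text
t 10.2 tcp [ 0.561  -0.2456  0.1184] yaw 12.32 w 0.025780139971579335 F [-0.95  0.69 -1.54] q [-0.53  0.39  1.56  0.    1.2  -0.74]
down axis [ 0.e+00  1.e-04 -1.e+00]
shift tool mm (before turn) [ 0.1 -3.1 -0.1] turn about y rad 0.0004
shift after turn [ 0.1 -3.1 -0.1]
tilt fix rotvec tool [-0.0001  0.      0.    ]
[-0.09620429  0.0755481   0.02769701]
```

No upward force 3 mm below the mouth level, so the foot is going in. Continuing.

Request:
arm_command --pt "0 2 0 0 0 0 0" --pt "0 2 0 0 0 0 0" --pt "0 2 0 0 0 0 0" --pt "0 2 0 0 0 0 0" --pt "0 0 0 0 0 0 0" --pt "0 0 0 0 0 0 0"

```text
time: 10.8
tcp_pos: [0.5609, -0.2456, 0.1103]
tool_rot: [0.703, -0.703, -0.076, 0.076]
wrist_force: [-0.6, -0.1, -0.8]
width: 0.0259
```

```bash
python3 - <<'E'
from h import *
to([.5611,-.2457,.0995],12.3);tilt();print(arm.observe()["ft_torque"])
E
```

```text
t 10.8 tcp [ 0.5609 -0.2456  0.1103] yaw 12.32 w 0.025865321954436235 F [-0.64 -0.07 -0.8 ] q [-0.53  0.4   1.57  0.    1.18 -0.74]
down axis [-1.e-04  1.e-04 -1.e+00]
shift tool mm (before turn) [ 0.1 10.8 -0.1] turn about y rad 0.0004
shift after turn [ 0.1 10.8 -0.1]
tilt fix rotvec tool [-0.0002  0.     -0.    ]
[-0.07206152  0.03698636 -0.04148735]
```

The foot is 11 mm deep and still free. Pressing on against the spring with a firmer grip.

Request:
arm_command --pt "0 2 0 0 0 0 0" --pt "0 2 0 0 0 0 0" --pt "0 2 0 0 0 0 0" --pt "0 2 0 0 0 0 0" --pt "0 2 0 0 0 0 0" --pt "0 0 0 0 0 0 0" --pt "0 0 0 0 0 0 0" --squeeze 50

```text
time: 11.5
tcp_pos: [0.5611, -0.2458, 0.1017]
tool_rot: [-0.703, 0.703, 0.076, -0.076]
wrist_force: [-1.9, 0.9, 7.5]
width: 0.0257
```

```bash
python3 - <<'E'
from h import *
to([.5611,-.2457,.0995],12.3);tilt();print(arm.observe()["ft_torque"])
E
```

```text
t 11.5 tcp [ 0.5611 -0.2458  0.1017] yaw 12.32 w 0.025678411461753172 F [-1.91  0.9   7.47] q [-0.53  0.4   1.58  0.    1.16 -0.74]
down axis [ 1.e-03 -5.e-04 -1.e+00]
shift tool mm (before turn) [-0.   2.2  0.1] turn about y rad 0.0004
shift after turn [-0.   2.2  0.1]
tilt fix rotvec tool [0.0007 0.     0.0009]
[ 0.15388406  0.4204719  -0.04557224]
```

Request:
arm_command --pt "0 1 0 0 0 0 0" --pt "0 1 0 0 0 0 0" --pt "0 1 0 0 0 0 0" --pt "0 0 0 0 0 0 0" --pt "0 0 0 0 0 0 0"

```text
time: 12.0
tcp_pos: [0.5612, -0.2457, 0.0995]
tool_rot: [-0.703, 0.703, 0.076, -0.075]
wrist_force: [-2.7, 1.0, 11.1]
width: 0.0258
```

```bash
python3 - <<'E'
from h import *
to([.5611,-.2457,.0995],12.3);tilt();print(arm.observe()["ft_torque"])
a=[]
for n in("scene","top"):
    p,d=arm.snapshot(n); a.append(p); np.savez(f"{n}6.npz",p=p,d=d)
cv2.imwrite("pics/c6.png",np.hstack([cv2.resize(a[0][100:175,195:275,::-1],(400,375)),cv2.resize(a[1][215:290,400:480,::-1],(400,375))]))
E
```

```text
t 12.0 tcp [ 0.5612 -0.2457  0.0995] yaw 12.32 w 0.02575159651522333 F [-2.65  1.02 11.08] q [-0.53  0.4   1.58  0.    1.15 -0.74]
down axis [ 1.4e-03 -8.0e-04 -1.0e+00]
shift tool mm (before turn) [-0.  -0.   0.1] turn about y rad 0.0004
shift after turn [-0.  -0.   0.1]
tilt fix rotvec tool [0.0011 0.     0.0012]
[0.27438067 0.59818695 0.04970904]
```

View pics/c6.png

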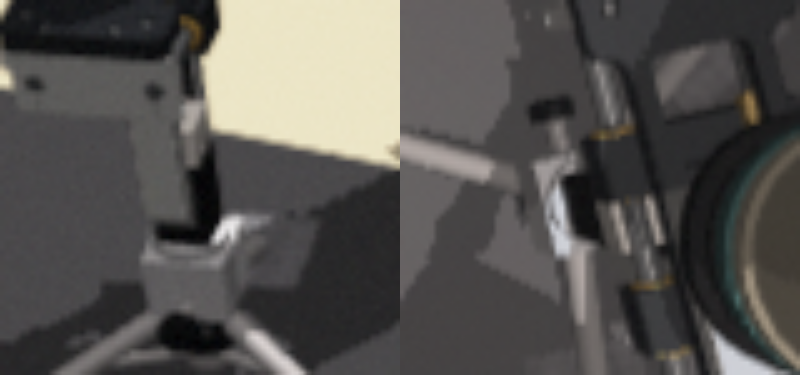

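The flange sits at the hub top, at scene crop (185,248), with about 12.5 N net. I'll press slightly further to look for the hard stop.

Request:
arm_command --pt "0 0.5 0 0 0 0 0" --pt "0 0.5 0 0 0 0 0" --pt "0 0 0 0 0 0 0" --pt "0 0 0 0 0 0 0" --pt "0 0 0 0 0 0 0"

```text
time: 12.6
tcp_pos: [0.5611, -0.2458, 0.0994]
tool_rot: [-0.703, 0.703, 0.076, -0.075]
wrist_force: [-3.0, 0.9, 16.3]
width: 0.026
```

Request:
arm_command --pt "0 0.5 0 0 0 0 0" --pt "0 0.5 0 0 0 0 0" --pt "0 0 0 0 0 0 0" --pt "0 0 0 0 0 0 0" --pt "0 0 0 0 0 0 0"

```text
time: 13.1
tcp_pos: [0.5611, -0.2458, 0.0994]
tool_rot: [-0.702, 0.704, 0.077, -0.075]
wrist_force: [-4.0, 1.9, 20.4]
width: 0.0259
```

The TCP stays at 0.0994 m while the force rises, so this is the hard stop, within 0.1 mm of the predicted home height. One last look.

```bash
python3 - <<'E'
from h import *
to([.5611,-.2457,.0995],12.3);tilt()
p,d=arm.snapshot("scene")
# side of hub top edge & flange: black body bottom edge
cv2.imwrite("pics/c7.png",np.hstack([cv2.resize(p[110:160,205:265,::-1],(480,400),interpolation=cv2.INTER_CUBIC),cv2.resize(p[80:310,150:500,::-1],(609//2+4,400))]))
to([.5611,-.2457,.0995],12.3)
E
```

```text
t 13.1 tcp [ 0.5611 -0.2458  0.0994] yaw 12.33 w 0.025886270584095088 F [-4.02  1.88 20.35] q [-0.53  0.4   1.59 -0.    1.15 -0.74]
down axis [ 0.0021 -0.0014 -1.    ]
shift tool mm (before turn) [-0.  -0.1  0.1] turn about y rad 0.0005
shift after turn [-0.  -0.1  0.1]
tilt fix rotvec tool [ 0.0018 -0.      0.0018]
t 13.15 tcp [ 0.5612 -0.2458  0.0994] yaw 12.33 w 0.02577868743417916 F [-5.48  1.75 19.84] q [-0.53  0.4   1.59 -0.    1.15 -0.74]
down axis [ 0.0022 -0.0014 -1.    ]
shift tool mm (before turn) [-0.  -0.1  0.1] turn about y rad 0.0005
shift after turn [-0.  -0.1  0.1]
```

View pics/c7.png

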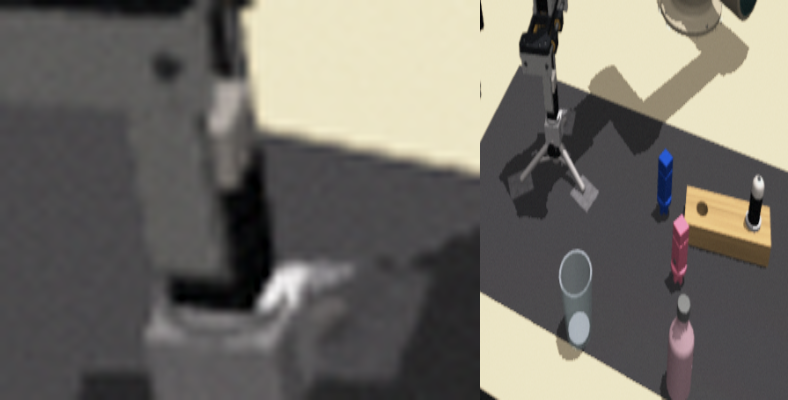

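The flange rests on the hub with no visible gap at crop (220,320), and the round lamp, glass, bottle and look-alikes are untouched. Handing in.

```bash
python3 -c "
from cell import arm
print(arm.close_job())"
```

```text
the job is handed in; nothing more can be done
None
```

The square lamp is in the tripod socket, pressed fully home against the spring, and the gripper is still holding it down so you can tighten the clamp screw. I lifted it from the rest block, turned it about 43° to line its fins up with the socket, and handed the job in at 13.15 s.

**Last checks:**
- **Seating:** the gripper stopped at 0.0994 m (0.0995 m predicted for fully home). The downward force then rose to about 20 N with no further travel, so it has reached the hard stop.
- **Alignment:** the tool's tilt is about 0.003 rad. Its yaw is 12.3°, which matches the socket as measured.
- **Grip:** the gripper reads 26 mm, the lamp's width, with a 50 N squeeze.
- **Flange and surroundings:** the last picture shows no visible gap between flange and hub, and nothing else on the counter looks moved.

**Disagreement:** the two cameras differed by about 1.3 mm on the hub centre, so I used their average, and the foot slid in without resistance. The spring plate's travel can't be read directly; I inferred it from the height and the force.

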